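# Send the tested power brick through the one-way gate

### The arm

A 6-joint arm with a two-finger parallel gripper is mounted at the origin on the work surface. World frame = base frame: x ahead of the robot, y to its left, z up, the work surface at z = 0. Lengths are in m, angles in rad, forces in N, time in s.
With the tool pointing down it reaches from about 0.25 to 0.725 m from the base axis. Payload 4 kg.
Tool frame: the origin (TCP) lies at the very end of the fingers, on their centre line; the grasp point (between the pads) lies bot.grasp_offset behind it (bot.grasp_offset is the distance from the TCP to the grasp point, in m); z points along the fingers, y is the direction in which the jaws open and shut (so a half turn about z gives the same grasp; the last joint's range is limited). The gripper opens to 85 mm and grips with 20 to 120 N. Pads are 22 mm wide; open, the fingers measure 114 mm over their backs; the gripper's body (76 mm by 85 mm) begins 54 mm behind the grasp point. The pads swing forward as they close: fully open they stand 13 mm farther back than shut.
Start: joints at [1.176, 0.241, 0.005, 1.335, 0, 1.571], TCP at [0.192, 0.462, 0.2] pointing down, gripper open.
Joint ranges: [-2.72, 2.72], [-1.05, 1.87], [-1.09, 1.28], [-1.99, 2.15], [-1.42, 1.44], [-3.14, 3.14]. Speed limits (rad/s): [2.79, 2.79, 3.14, 3.14, 3.14, 3.14].

### API

Orientations are given as a unit quaternion [x, y, z, w].
In Python, from workcell import bot gives the robot as it stands. The module is installed in compiled form; this text tells all that it offers.
- The arm moves only by the shell command python3 -m jog 'ROWS' [OPENING]. ROWS is JSON, a list that holds one entry, the list of rows, each a list of 6 numbers: the shift along the tool's x, y, z in m, then the turn, a rotation vector about the tool's x, y, z in degrees. In form: [[[dx, dy, dz, wx, wy, wz], ...]]. A call has 1 to 12 rows; each row shifts and turns the pose as measured when the row begins, along the tool's axes as they then stand; what a row does not reach is not made up. A row lasts 1/8 s, in which the tool goes at most 62.5 mm and 10.7 degrees, less where a joint would pass 70% of its speed; a pose out of reach is approached as far as the arm can. A call is refused whole if a number of a shift passes 0.0625 or a number of a turn 10.7, either way. A call with a gripper value outside its range is refused whole. OPENING is the finger opening in m, from 0 to 0.0854, set as the call begins (- or left out, the last holds). The fingers move at their own pace and stop on an object; the grip force is fixed at half the most. Time passes only in rows, so rows that do not move let the fingers close. It gives the time, the measured TCP pose, the force and the opening at its end, in the units of the state.
- bot.get_obs(): the state, without advancing time (a new reading comes with each control period).
- bot.camera(name): name is "side" or "top" or "wrist"; returns a dict with "pixels" (400x640x3 uint8, red, green, blue), "fx", "fy", "cx", "cy" (pixels), "rvec" (rotation vector, rad) and "tvec" (3), from world to camera coordinates, as OpenCV has them. Camera axes: x right, y down, z forward; pixel columns grow to the right and rows downward; lengths in m; the calibration is good to about 2 mm. A picture is of the moment at which its call begins. There is no depth.
- bot.job_done(): hands the job in, once; it reports no verdict.
The state is a dict: "clock": time; "joint_pos": joint angles; "joint_vel": joint speeds; "tau": joint torques, N m; "eef_pos": TCP position; "tool_rot": TCP orientation; "ft_force": force on the tool from outside, world axes, zero at the start; "ft_torque": the same for the moment, N m; "grip_width": finger opening in m.
Only numpy, scipy, OpenCV 4.12 (cv2) and the standard library are available. Lean on these libraries where they do the work, as an engineer would, in place of code of your own. Each camera call takes 0.05 s, during which the arm holds its last target. There are 200 camera calls.

### The job

On this electronics repair bench the larger of the two black power bricks has passed its test. Set it down lengthwise on the open deck in front of the pen's spring gate, then push it along the deck through the gate until it lies flat wholly inside the pen and the gate has swung fully shut behind it. Leave the smaller power brick where it is.

Things in the scene. Friction and masses are not known exactly. Their poses are not given: they have to be found in the camera images.
- brick_center (a point): Centre (half-way up) of the larger power brick: a black plastic block 110 mm long (its x), 52 mm wide (its y), 30 mm high, about 0.3 kg, with a grey panel on top, lying flat and loose on the bench; both its ends serve equally.
- small_brick_center (a point): Centre (half-way up) of the smaller power brick, a bystander of the same look: 72 mm long (its x), 40 mm wide, 26 mm high.
- pen: Fixed one-way pen, open on top. Origin: on the bench, mid gate line; x = push direction into the pen, z up. Aluminium deck 4 mm thick, 116 mm wide, x -190 to +285 mm; open (no walls) below x = -55 mm; then two flared wings narrow from 160 mm to the 97 mm gateway at x = 0; beyond, white walls 45 mm high, 112 mm apart inside, end wall at x = +281 mm. Hinge post 52 mm high is tallest.
- gate (a joint): Gate leaf: dark steel plate 94 mm wide, 8 to 48 mm above the bench, on a vertical hinge at the pen's x = 0, y = +52 mm. 0 rad = shut across the gateway; grows to 1.5 as it swings into the pen (+x only). A weak spring (under 1 N) shuts it when nothing is in its way; its edge sweeps a radius of 96 mm, so all of the brick must lie beyond about x = +100 mm for it to shut.
Things that resemble listed ones, but are neither listed nor needed, are in the scene too. Leave any blue or yellow look-alike of the part that bears brick_center alone.

How it is judged:
On the way, in this order (a step that is already met when the one before it is completed fails the run):
1. the larger brick is set down flat on the open deck in front of the gate (x of brick_center in the frame of pen between -0.2 and -0.05 m and y of brick_center in the frame of pen between -0.045 and 0.045 m and height (world z) of brick_center below 0.026 m and angle between brick_center's own z axis and vertical below 0.15 rad), for 0.2 s.
2. the larger brick slides through the gateway, holding the gate open (value of joint gate above 0.5 rad and x of brick_center in the frame of pen between -0.03 and 0.07 m and y of brick_center in the frame of pen between -0.05 and 0.05 m and height (world z) of brick_center below 0.03 m), for 0.05 s.
At the end, for the whole second after the job is handed in: The larger brick lies flat (within 0.15 rad) on the deck inside the pen, its centre 100 to 270 mm past the gate line and within 50 mm of the pen's middle line, and the gate is shut (below 0.1 rad) (x of brick_center in the frame of pen between 0.1 and 0.27 m and y of brick_center in the frame of pen between -0.05 and 0.05 m and height (world z) of brick_center below 0.026 m and angle between brick_center's own z axis and vertical below 0.15 rad and value of joint gate below 0.1 rad); the robot touches nothing.
It fails at once if the smaller power brick is moved by more than 40 mm (distance of small_brick_center from where it was at the start of the episode above 0.04 m).
It also fails if it takes over 54 s, if anything falls off the work surface, if the arm or the gripper's body presses on something with over 40 N, if the wrist force passes 120 N, or if a joint passes its speed limit or range.

## Working session

There is one attempt and no reset: what is moved stays moved. The work goes in short steps, Python scripts to look and compute and a shell command to move; the robot and the scene stay as the last step left them, time stands still between calls to the robot, and variables do not carry over. Pictures are saved under pics/ and viewed, on a budget of 10 in all, crops included, one or two more only if the job needs it, and the job is handed in when it is done.

```bash
mkdir -p pics; cat > h.py <<'E'
import numpy as np, cv2
from workcell import bot
def snap(name,fn):
    c=bot.camera(name); cv2.imwrite('pics/'+fn,c['pixels'][:,:,::-1])
    np.savez('pics/'+fn+'.npz',**{k:np.array(v) for k,v in c.items()}); return c
def w(c,u,v,z):
    R=cv2.Rodrigues(np.array(c['rvec'],float))[0]; C=-R.T@np.array(c['tvec'],float).ravel()
    d=R.T@np.array([(u-c['cx'])/c['fx'],(v-c['cy'])/c['fy'],1]); return C+d*(z-C[2])/d[2]
def ld(fn): return dict(np.load('pics/'+fn+'.npz'))
E
python3 - <<'E'
from h import *
snap('top','top1.png');snap('side','side1.png')
o=bot.get_obs();print(o['eef_pos'],o['tool_rot'],o['grip_width'],bot.grasp_offset,o['clock'])
E
```

```text
[0.19208977 0.46096883 0.19890192] [ 1.96121590e-01  9.80579144e-01 -9.15235767e-04 -1.60598495e-04] 0.08547502127719375 0.0187 0.1
```

View pics/top1.png

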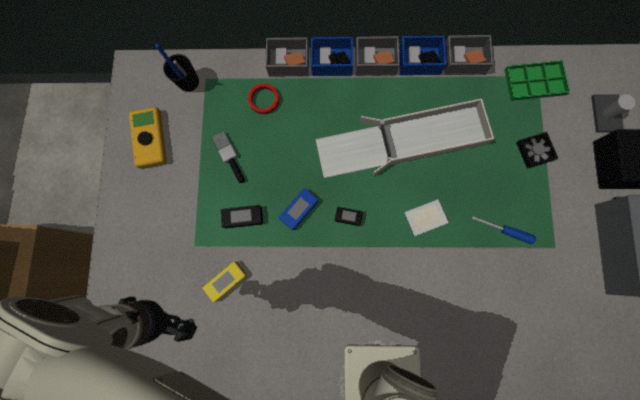

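View pics/side1.png

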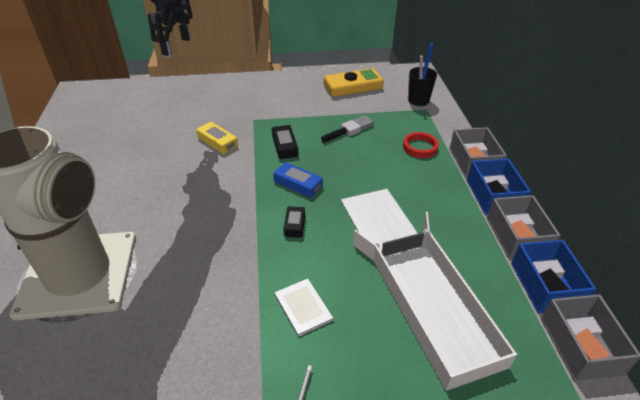

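The top view shows the larger black brick at (242,216), the small one at (349,216), and the pen with its gate near (385,142), opening to the right. I'll zoom in to get the corners.

```bash
python3 - <<'E'
from h import *
c=ld('top1.png');p=c['pixels'][90:240,210:510,::-1]
g=cv2.convertScaleAbs(cv2.resize(p,None,fx=2.6,fy=2.6,interpolation=cv2.INTER_CUBIC),alpha=1.3)
cv2.imwrite('pics/z1.png',g)
for n,(x0,x1) in {'big':(215,270),'small':(330,368)}.items():
    s=c['pixels'][198:235,x0:x1].astype(int)
    m=((s[...,1]-s[...,0]<18)).astype(np.uint8)
    k=max(cv2.findContours(m,0,1)[0],key=cv2.contourArea)
    r=cv2.minAreaRect(k.reshape(-1,2).astype(np.float32)+np.float32([x0,198]));print(n,r)
    b=cv2.boxPoints(r);q=np.array([w(c,*t,0.02) for t in b]);print(q.round(3),q.mean(0).round(4))
E
```

```text
big ((241.81605529785156, 216.40582275390625), (19.180435180664062, 41.57034683227539), 83.41805267333984)
[[0.449 0.437 0.02 ]
 [0.462 0.323 0.02 ]
 [0.409 0.315 0.02 ]
 [0.396 0.428 0.02 ]] [0.4291 0.3754 0.02  ]
small ((348.576904296875, 216.11538696289062), (26.671794891357422, 14.512594223022461), 11.309932708740234)
[[0.418 0.122 0.02 ]
 [0.457 0.115 0.02 ]
 [0.443 0.044 0.02 ]
 [0.404 0.052 0.02 ]] [0.4307 0.0831 0.02  ]
```

View pics/z1.png

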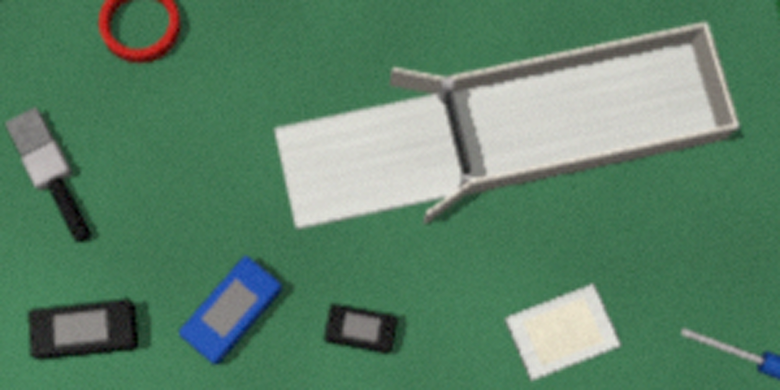

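```bash
cat >> h.py <<'E'
E
python3 - <<'E'
from h import *
c=ld('top1.png')
f=lambda u,v,z:w(c,210+(u+.5)/2.6-.5,90+(v+.5)/2.6-.5,z)
a=f(276,128,.004);b=f(298,227,.004);m1=(a+b)/2
d=f(706,24,.045);e=f(737,128,.045);m2=(d+e)/2
print(a,b,np.linalg.norm(a-b),d,e,np.linalg.norm(d-e))
x=(m2-m1)[:2];L=np.linalg.norm(x);x/=L;O=m1[:2]+.19*x
print('L(expect~.475)',L,'yaw',np.degrees(np.arctan2(x[1],x[0])),'O',O)
y=np.array([-x[1],x[0]])
print('posts',[(np.array([(q[:2]-O)@x,(q[:2]-O)@y])).round(3) for q in (f(450,85,.048),f(467,182,.048))])
for X in(-.21,-.12,0,.13,.2):print(X,O+X*x,np.linalg.norm(O+X*x))
P=[f(*q,.03) for q in((54,313),(106,310),(108,342),(56,346))];print(np.round(P,3),np.mean(P,0))
T=[f(*q,.03) for q in((29,310),(134,302),(136,346),(34,356))];print(np.round(T,3),np.mean(T,0))
E
```

```text
[0.65636471 0.17522804 0.004     ] [0.54391449 0.15019818 0.004     ] 0.11520219664192832 [ 0.75679138 -0.28576212  0.045     ] [ 0.64027451 -0.31005796  0.045     ] 0.11902297513449656
L(expect~.475) 0.4710147962988601 yaw -77.94230750842222 O [ 0.63982994 -0.02309506]
posts [array([-0.001,  0.05 ]), array([-0.008, -0.058])]
-0.21 [0.59596167 0.18227186] 0.6232121203088398
-0.12 [0.61476236 0.09425747] 0.6219463208672812
0 [ 0.63982994 -0.02309506] 0.6402466177661729
0.13 [ 0.66698648 -0.15022697] 0.6836951897898338
0.2 [ 0.68160924 -0.21868261] 0.7158304553189614
[[0.445 0.405 0.03 ]
 [0.448 0.35  0.03 ]
 [0.414 0.347 0.03 ]
 [0.41  0.401 0.03 ]] [0.4294022  0.37573968 0.03      ]
[[0.448 0.432 0.03 ]
 [0.457 0.321 0.03 ]
 [0.41  0.317 0.03 ]
 [0.4   0.424 0.03 ]] [0.42866277 0.37337258 0.03      ]
```

```bash
cat >> h.py <<'E'
from scipy.spatial.transform import Rotation as Ro
O=np.array([.640,-.023]);H=np.radians(-78.);PX=np.array([np.cos(H),np.sin(H)]);PY=np.array([-PX[1],PX[0]])
def pen(X,Y): return O+X*PX+Y*PY
def go(x,y,z,head):
    o=bot.get_obs();R=Ro.from_quat(o['tool_rot']);T=Ro.from_matrix(np.array([[np.sin(np.radians(head)),np.cos(np.radians(head)),0],[-np.cos(np.radians(head)),np.sin(np.radians(head)),0],[0,0,-1]]).T@np.diag([1,1,1])) if 0 else None
    h=np.radians(head);ty=np.array([np.cos(h),np.sin(h),0]);tz=np.array([0,0,-1.]);T=Ro.from_matrix(np.c_[np.cross(ty,tz),ty,tz])
    p=np.array(o['eef_pos']);q=p[:2]-O
    print('t',round(o['clock'],2),'p',p.round(4),'pen',round(q@PX,4),round(q@PY,4),'F',np.round(o['ft_force'],1),'w',round(o['grip_width'],4))
    print('shift(now axes)',R.inv().apply(np.array([x,y,z])-p).round(4),'shift(final axes)',T.inv().apply(np.array([x,y,z])-p).round(4),'turn deg',np.degrees((R.inv()*T).as_rotvec()).round(2))
E
python3 -m jog '[[[0,0,0,0,0,10.6],[0,0,0,0,0,10.6],[0,0,0,0,0,10.6],[0,0,0,0,0,10.6],[0,0,0,0,0,10.6],[0,0,0,0,0,10.6]]]' 0.085
python3 -c "
from h import *
go(.429,.375,.12,4)"
```

```text
clock: 0.85
eef_pos: [0.1911, 0.4585, 0.1955]
tool_rot: [0.69, 0.724, -0.005, 0.002]
ft_force: [0.2, -0.1, -0.2]
grip_width: 0.0851
t 0.85 p [0.1911 0.4585 0.1955] pen -0.5643 -0.339 F [ 0.2 -0.1 -0.2] w 0.0851
shift(now axes) [-0.094   0.234   0.0754] shift(final axes) [-0.0999  0.2315  0.0755] turn deg [-0.24  0.5  -1.29]
```

```bash
python3 -m jog '[[[-0.02,0.047,0.01,0,0.5,-1.3],[-0.02,0.047,0.01,0,0,0],[-0.02,0.047,0.01,0,0,0],[-0.02,0.047,0.01,0,0,0],[-0.02,0.047,0.01,0,0,0],[0,0,0,0,0,0]]]'
python3 -c "
from h import *
go(.429,.375,.02,4);snap('wrist','w1.png')"
```

```text
clock: 1.6
eef_pos: [0.437, 0.372, 0.1398]
tool_rot: [0.681, 0.733, -0.004, -0.002]
ft_force: [-0.7, -0.2, 0.3]
grip_width: 0.0849
t 1.6 p [0.437  0.372  0.1398] pen -0.4286 -0.1165 F [-0.7 -0.2  0.3] w 0.0849
shift(now axes) [ 0.0038 -0.0067  0.1199] shift(final axes) [ 0.0036 -0.0077  0.1198] turn deg [-0.47  0.09  0.23]
```

View pics/w1.png

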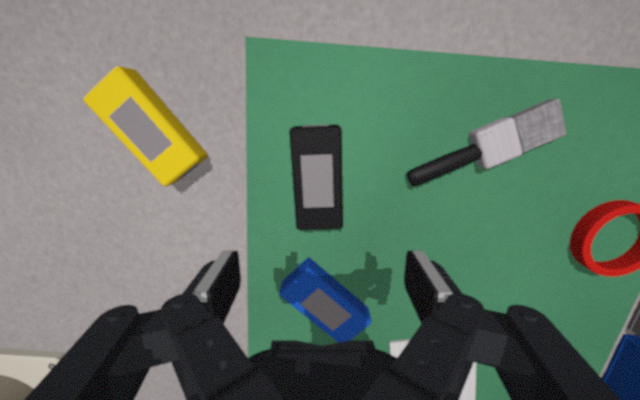

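```bash
python3 - <<'E'
from h import *
c=ld('w1.png')
for P in ([(300,154),(332,153),(334,208),(303,208)],[(291,127),(340,126),(342,229),(297,229)]):
    q=np.array([w(c,*t,.03) for t in P]);a=(q[2]+q[3]-q[0]-q[1])[:2]
    print(q.round(3)[:,:2],q.mean(0),np.degrees(np.arctan2(a[1],a[0])))
E
```

```text
[[0.411 0.404]
 [0.443 0.407]
 [0.45  0.349]
 [0.418 0.347]] [0.43063403 0.3766663  0.03      ] -83.5020762607056
[[0.401 0.429]
 [0.449 0.434]
 [0.461 0.326]
 [0.412 0.322]] [0.43088763 0.37768381 0.03      ] -83.86229272074927
```

```bash
python3 -m jog '[[[0,-0.007,0.03,0,0,-1.8],[0,0,0.03,0,0,0],[0,0,0.025,0,0,0],[0,0,0,0,0,0]]]'
python3 -c "
from h import *
go(.430,.376,.007,6)"
```

```text
clock: 2.15
eef_pos: [0.4233, 0.3742, 0.0544]
tool_rot: [0.666, 0.746, -0.004, -0.003]
ft_force: [-0.4, 0.9, 0.2]
grip_width: 0.085
t 2.15 p [0.4233 0.3742 0.0544] pen -0.4336 -0.1294 F [-0.4  0.9  0.2] w 0.085
shift(now axes) [0.001  0.0074 0.0473] shift(final axes) [0.001  0.0069 0.0474] turn deg [-0.57 -0.02  0.48]
```

```bash
python3 -m jog '[[[0,0.006,0.0,-0.5,0,0.5],[0,0,0,0,0,0],[0,0,0.02,0,0,0],[0,0,0.015,0,0,0],[0,0,0.008,0,0,0],[0,0,0,0,0,0],[0,0,0,0,0,0]]]'
python3 -c "
from h import *
go(.430,.376,.007,6)"
```

```text
clock: 3.02
eef_pos: [0.4325, 0.3796, 0.0168]
tool_rot: [0.669, 0.743, 0.006, 0.0]
ft_force: [0.5, -0.3, 0.4]
grip_width: 0.0849
t 3.02 p [0.4325 0.3796 0.0168] pen -0.4369 -0.1193 F [ 0.5 -0.3  0.4] w 0.0849
shift(now axes) [-0.0034 -0.0029  0.0098] shift(final axes) [-0.0033 -0.0028  0.0098] turn deg [ 0.5  -0.42  0.06]
```

```bash
python3 -m jog '[[[-0.003,-0.002,0.009,0,0,0],[0,0,0,0,0,0]]]'
python3 -m jog '[[[0,0,0,0,0,0],[0,0,0,0,0,0],[0,0,0,0,0,0],[0,0,0,0,0,0],[0,0,0,0,0,0],[0,0,0,0,0,0]]]' 0.03
python3 -c "
from h import *
go(.430,.376,.007,6)"
```

```text
clock: 3.28
eef_pos: [0.4311, 0.3765, 0.0078]
tool_rot: [0.669, 0.743, 0.006, 0.0]
ft_force: [0.2, -0.0, -0.2]
grip_width: 0.0845
clock: 4.03
eef_pos: [0.4315, 0.3769, 0.0083]
tool_rot: [0.669, 0.743, 0.007, 0.0]
ft_force: [0.0, 0.1, -0.1]
grip_width: 0.0299
t 4.03 p [0.4315 0.3769 0.0083] pen -0.4345 -0.1208 F [ 0.   0.1 -0.1] w 0.0299
shift(now axes) [-0.0007 -0.0016  0.0013] shift(final axes) [-0.0007 -0.0016  0.0013] turn deg [ 0.6  -0.49  0.05]
```

The fingers reached 30 mm without stopping on the 52 mm brick, so the grasp missed. I'll look.

```bash
python3 -c "
from h import *
a=snap('side','s2.png')['pixels'];b=snap('wrist','w2.png')['pixels']
cv2.imwrite('pics/c2.png',np.vstack([cv2.resize(a[80:230,150:450],(600,300)),b[:300,20:620]])[:,:,::-1])"
```

```text
(no output)
```

View pics/c2.png

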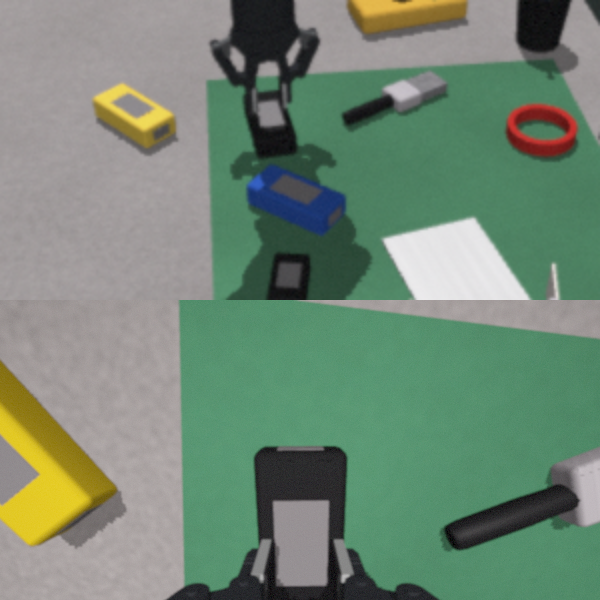

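```bash
python3 - <<'E'
from h import *
c=ld('w2.png');s=ld('s2.png')
R=cv2.Rodrigues(c['rvec'])[0];print('cam',-R.T@c['tvec'].ravel(),c['fx'],R[2])
P=[(276,150),(366,150),(276,260),(366,260)]
print([w(c,*p,.03).round(3) for p in P])
o=bot.get_obs();p=o['eef_pos'];ty=Ro.from_quat(o['tool_rot']).as_matrix()[:,1]
for z in (0,.02,.04,.06):
  q=np.array([p+ty*t+[0,0,z] for t in(-.015,.015)])
  print(z,cv2.projectPoints(q,c['rvec'],c['tvec'],np.array([[c['fx'],0,c['cx']],[0,c['fy'],c['cy']],[0,0,1]],float),None)[0].reshape(-1,2).round(),
   cv2.projectPoints(q,s['rvec'],s['tvec'],np.array([[s['fx'],0,s['cx']],[0,s['fy'],s['cy']],[0,0,1]],float),None)[0].reshape(-1,2).round())
E
```

```text
cam [0.42132281 0.4525023  0.18381444] 285.4386484770739 [ 0.04154665 -0.29219831 -0.95545488]
[array([0.401, 0.43 , 0.03 ]), array([0.449, 0.435, 0.03 ]), array([0.405, 0.364, 0.03 ]), array([0.459, 0.369, 0.03 ])]
0 [[300. 230.]
 [345. 230.]] [[279. 145.]
 [290. 143.]]
0.02 [[298. 243.]
 [348. 243.]] [[279. 139.]
 [290. 137.]]
0.04 [[295. 260.]
 [351. 260.]] [[278. 132.]
 [290. 131.]]
0.06 [[292. 282.]
 [356. 282.]] [[278. 126.]
 [290. 124.]]
```

```bash
python3 -c "
from h import *
a=ld('s2.png')['pixels'];b=ld('w2.png')['pixels']
r=lambda i:cv2.convertScaleAbs(cv2.resize(i,(400,500),interpolation=cv2.INTER_CUBIC),alpha=1.6)
cv2.imwrite('pics/c3.png',np.hstack([r(a[85:165,255:319]),r(b[120:320,240:400])])[:,:,::-1])"
```

```text
(no output)
```

View pics/c3.png

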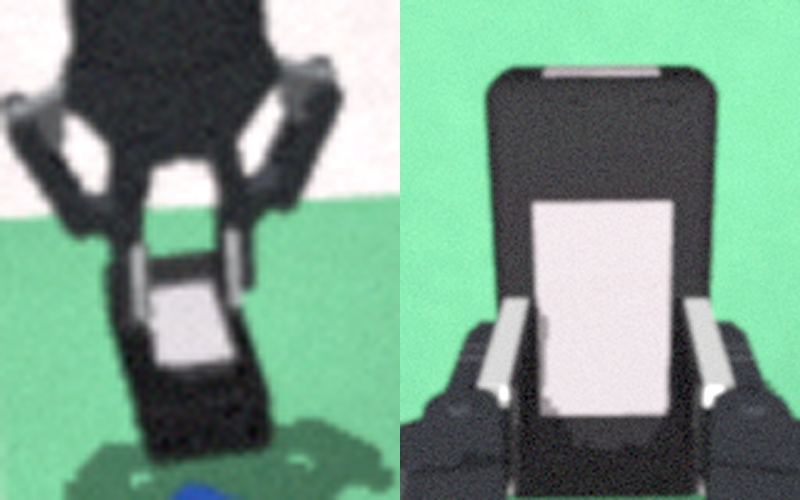

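```bash
python3 - <<'E'
from h import *
c=ld('w1.png')
K=np.array([[c['fx'],0,c['cx']],[0,c['fy'],c['cy']],[0,0,1]],float)
p=np.array([.437,.372,.1398]);R=Ro.from_quat([.681,.733,-.004,-.002]).as_matrix()
for b in (0,.0187,.03,.045,.06):
  print(b,cv2.projectPoints(np.array([p+R[:,1]*t-b*R[:,2] for t in(-.0425,.0425)]),c['rvec'],c['tvec'],K,None)[0].reshape(-1,2).round())
C=cv2.Rodrigues(c['rvec'])[0];print('cam in tool',R.T@(-C.T@c['tvec'].ravel()-p))
# side view t=0 start pose tips
s=ld('side1.png');K=np.array([[s['fx'],0,s['cx']],[0,s['fy'],s['cy']],[0,0,1]],float)
p=np.array([.192,.461,.199]);h=np.radians(67.4);y=np.array([np.cos(h),np.sin(h),0])
for b in (0,.02,.04):print(b,cv2.projectPoints(np.array([p+y*t+[0,0,b] for t in(-.0425,.0425)]),s['rvec'],s['tvec'],K,None)[0].reshape(-1,2).round())
a=s['pixels'][0:70,130:210];cv2.imwrite('pics/c4.png',cv2.convertScaleAbs(cv2.resize(a,(800,560+140)[:1]+(560,),interpolation=cv2.INTER_CUBIC)[:,:,::-1],alpha=2))
E
```

```text
0 [[259. 230.]
 [386. 230.]]
0.0187 [[252. 243.]
 [393. 243.]]
0.03 [[247. 252.]
 [398. 252.]]
0.045 [[240. 266.]
 [405. 266.]]
0.06 [[232. 283.]
 [414. 283.]]
cam in tool [ 0.07762046 -0.00047793 -0.17490053]
0 [[172.  75.]
 [189.  59.]]
0.02 [[170.  67.]
 [187.  51.]]
0.04 [[168.  59.]
 [186.  43.]]
```

View pics/c4.png

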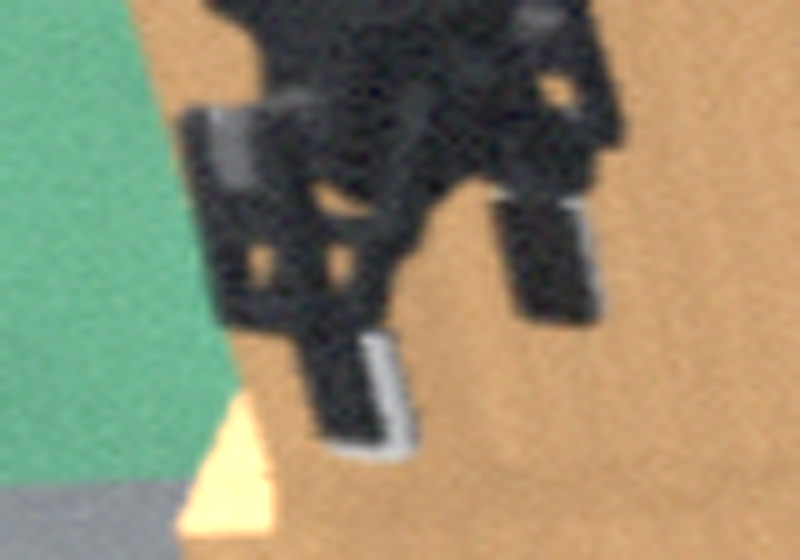

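The side and wrist views agree that the real fingertips sit about 30 mm behind the reported TCP, and about 43 mm when open. The fingers therefore closed above the brick. I'll reopen and go about 30 mm lower, watching the force.

```bash
python3 -m jog '[[[0,0,0,0,0,0],[0,0,0,0,0,0],[0,0,0,0,0,0],[0,0,0,0,0,0],[0,0,0,0,0,0],[-0.001,-0.001,0.01,0.5,-0.5,0],[0,0,0.01,0,0,0],[0,0,0.01,0,0,0],[0,0,0,0,0,0]]]' 0.085
python3 -c "
from h import *
go(.430,.376,-.025,6)"
```

```text
clock: 5.25
eef_pos: [0.4301, 0.3752, -0.0248]
tool_rot: [0.669, 0.743, -0.001, 0.001]
ft_force: [0.7, -0.7, -0.1]
grip_width: 0.0848
t 5.25 p [ 0.4301  0.3752 -0.0248] pen -0.4331 -0.1226 F [ 0.7 -0.7 -0.1] w 0.0848
shift(now axes) [0.0008 0.     0.0002] shift(final axes) [0.0008 0.     0.0002] turn deg [-0.02  0.11  0.05]
```

```bash
python3 -m jog '[[[0,0,0,0,0,0],[0,0,0,0,0,0],[0,0,0,0,0,0],[0,0,0,0,0,0],[0,0,0,0,0,0],[0,0,0,0,0,0]]]' 0.03
python3 -m jog '[[[0,0,-0.02,0,0,0],[0,0,-0.03,0,0,0],[0,0,-0.03,0,0,0],[0,0,0,0,0,0]]]'
python3 -c "
from h import *
x,y=pen(-.115,0)
go(x,y,.055,12)"
```

```text
clock: 6.0
eef_pos: [0.4305, 0.3754, -0.0244]
tool_rot: [0.669, 0.743, -0.0, 0.001]
ft_force: [-0.0, 0.1, -1.0]
grip_width: 0.0506
clock: 6.5
eef_pos: [0.4279, 0.3734, 0.0541]
tool_rot: [0.669, 0.743, -0.004, 0.0]
ft_force: [0.7, 0.2, -3.2]
grip_width: 0.0507
t 6.5 p [0.4279 0.3734 0.0541] pen -0.4318 -0.125 F [ 0.7  0.2 -3.2] w 0.0507
shift(now axes) [-0.3021  0.1572 -0.    ] shift(final axes) [-0.3168  0.125  -0.0009] turn deg [-0.38  0.34 -5.95]
```

```bash
python3 -m jog '[[[0,0,-0.005,-0.3,0.3,-6],[-0.035,0.014,0,0,0,0],[-0.038,0.015,0,0,0,0],[-0.038,0.015,0,0,0,0],[-0.038,0.015,0,0,0,0],[-0.038,0.015,0,0,0,0],[-0.038,0.015,0,0,0,0],[-0.038,0.015,0,0,0,0],[-0.038,0.015,0,0,0,0],[0,0,0,0,0,0],[0,0,0,0,0,0]]]'
python3 -c "
from h import *
x,y=pen(-.115,0)
go(x,y,-.02,12);snap('wrist','w5.png');snap('top','t5.png')
a=ld('w5.png')['pixels'];b=ld('t5.png')['pixels'][90:240,290:510]
cv2.imwrite('pics/c5.png',np.hstack([cv2.resize(b,(440,300)),a[:300,140:500]])[:,:,::-1])"
```

```text
clock: 7.88
eef_pos: [0.5997, 0.0921, 0.0342]
tool_rot: [0.626, 0.779, -0.015, -0.009]
ft_force: [-0.4, 1.6, -3.5]
grip_width: 0.0511
t 7.88 p [0.5997 0.0921 0.0342] pen -0.121 -0.0155 F [-0.4  1.6 -3.5] w 0.0511
shift(now axes) [-0.0059  0.0174  0.0536] shift(final axes) [-0.006   0.0155  0.0542] turn deg [-2.03  0.27  0.43]
```

View pics/c5.png

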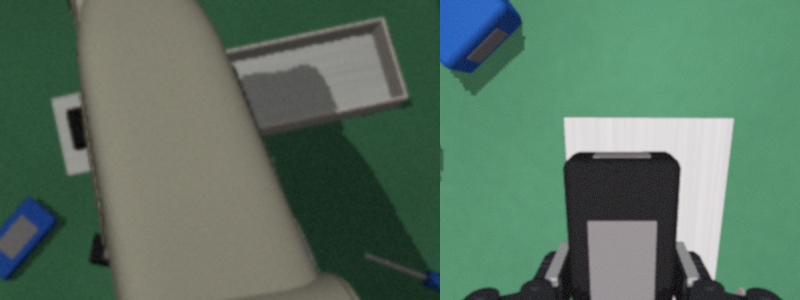

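```bash
python3 -m jog '[[[-0.005,0.014,0,-2,0.3,0.4],[0,0,0.015,0,0,0],[0,0,0.015,0,0,0],[0,0,0,0,0,0],[0,0,0,0,0,0]]]'
python3 -c "
from h import *
x,y=pen(-.115,0)
go(x,y,-.02,12)"
```

```text
clock: 8.6
eef_pos: [0.6137, 0.0934, 0.0012]
tool_rot: [0.627, 0.779, 0.001, -0.0]
ft_force: [0.2, -0.1, -2.9]
grip_width: 0.0509
t 8.6 p [0.6137 0.0934 0.0012] pen -0.1193 -0.0015 F [ 0.2 -0.1 -2.9] w 0.0509
shift(now axes) [-0.0043  0.0015  0.0212] shift(final axes) [-0.0043  0.0015  0.0212] turn deg [ 0.05 -0.05  0.31]
```

```bash
python3 -m jog '[[[0,0.001,0.01,0,0,0.3],[0,0,0.007,0,0,0],[0,0,0.003,0,0,0],[0,0,0,0,0,0]]]'
python3 -c "
from h import *
x,y=pen(-.119,0)
go(x,y,-.02,12)"
```

```text
clock: 9.1
eef_pos: [0.6151, 0.0936, -0.0198]
tool_rot: [0.629, 0.777, 0.001, 0.0]
ft_force: [-0.2, -0.7, -4.1]
grip_width: 0.0507
t 9.1 p [ 0.6151  0.0936 -0.0198] pen -0.1193 -0.0001 F [-0.2 -0.7 -4.1] w 0.0507
shift(now axes) [-0.0003  0.0001  0.0002] shift(final axes) [-0.0003  0.0001  0.0002] turn deg [ 0.09 -0.05 -0.02]
```

```bash
python3 -m jog '[[[0,0,0.0015,0,0,0],[0,0,0,0,0,0]]]'
```

```text
clock: 9.35
eef_pos: [0.6158, 0.0938, -0.0199]
tool_rot: [0.629, 0.777, 0.001, 0.001]
ft_force: [0.5, -0.1, -3.0]
grip_width: 0.0513
```

```bash
python3 -m jog '[[[0,0,0.003,0,0,0],[0,0,0,0,0,0]]]'; python3 -m jog '[[[0,0,0.002,0,0,0],[0,0,0,0,0,0]]]'
```

```text
clock: 9.6
eef_pos: [0.6167, 0.0939, -0.0196]
tool_rot: [0.629, 0.777, 0.002, 0.002]
ft_force: [0.3, 0.8, -2.9]
grip_width: 0.0506
clock: 9.85
eef_pos: [0.6171, 0.094, -0.0202]
tool_rot: [0.629, 0.777, 0.003, 0.002]
ft_force: [-0.6, -0.1, -2.6]
grip_width: 0.0508
```

```bash
python3 -c "
from h import *
a=snap('side','s6.png')['pixels'][120:270,300:470]
cv2.imwrite('pics/c6.png',cv2.convertScaleAbs(cv2.resize(a,(680,600),interpolation=cv2.INTER_CUBIC)[:,:,::-1],alpha=1.5))
print(bot.get_obs()['joint_pos'].round(3) if hasattr(bot.get_obs()['joint_pos'],'round') else bot.get_obs()['joint_pos'])"
```

```text
[1.510e-01 6.450e-01 3.200e-02 9.500e-01 1.000e-03 1.512e+00]
```

View pics/c6.png

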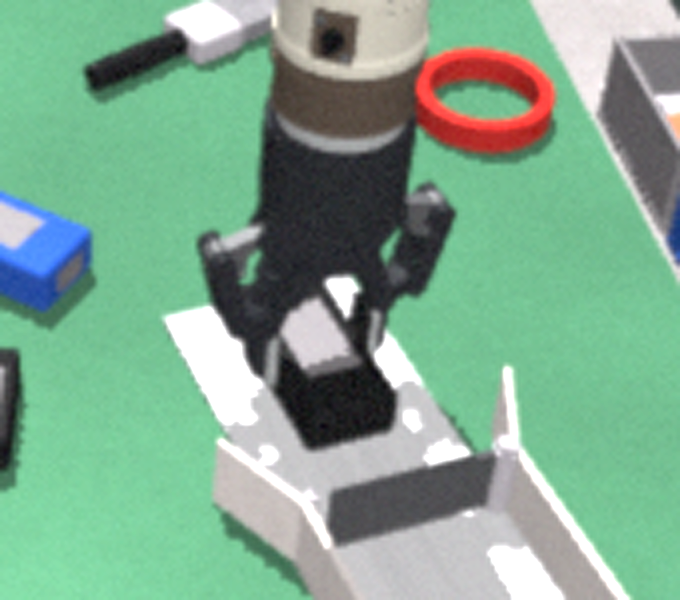

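```bash
python3 -c "
from h import *
c=ld('s6.png')
for u,v in ((310,448),(395,412),(312,448-70)):
  for z in(.004,.014,.034):
    q=w(c,300+u/4,120+v/4,z)[:2]-O;print(u,z,(q@PX).round(4),(q@PY).round(4))"
python3 -m jog '[[[0,0,0.005,0,0,0],[0,0,0,0,0,0]]]'
```

```text
310 0.004 -0.0719 -0.0185
310 0.014 -0.0634 -0.0232
310 0.034 -0.0465 -0.0326
395 0.004 -0.0819 0.0364
395 0.014 -0.0733 0.031
395 0.034 -0.0561 0.0201
312 0.004 -0.1206 0.0045
312 0.014 -0.1114 -0.0006
312 0.034 -0.0932 -0.0106
clock: 10.15
eef_pos: [0.6178, 0.0941, -0.0193]
tool_rot: [0.629, 0.777, 0.004, 0.003]
ft_force: [0.6, -0.2, -4.3]
grip_width: 0.0507
```

```bash
python3 -m jog '[[[0,0,0.01,0,0,0]]]';python3 -c "
from workcell import bot
o=bot.get_obs();print(o['joint_pos'],o['joint_vel'],o['tau'])"; python3 -m jog '[[[0,0,0,0,0,0]]]'
```

```text
clock: 10.28
eef_pos: [0.6191, 0.0943, -0.0209]
tool_rot: [0.629, 0.777, 0.005, 0.004]
ft_force: [-29.8, -4.3, 87.3]
grip_width: 0.0509
[1.50788423e-01 6.43862693e-01 2.77742608e-02 9.40891162e-01
 8.19908458e-04 1.51207219e+00] [-0.00207004 -0.01329168 -0.02970612 -0.03769976 -0.0005798  -0.0008378 ] [ -0.33894396  -5.98630339  12.75739074 -13.11770886   0.07637048
   0.09462446]
clock: 10.4
eef_pos: [0.6201, 0.0945, -0.0187]
tool_rot: [0.629, 0.777, 0.007, 0.005]
ft_force: [-0.4, -1.2, -4.2]
grip_width: 0.0508
```

That force spike shows the brick is on the deck, so I can release. Then I'll raise the arm, move back behind the brick, and partly close the fingers to push.

```bash
python3 -m jog '[[[0,0,0,0,0,0],[0,0,0,0,0,0],[0,0,0,0,0,0],[0,0,0,0,0,0],[0,0,-0.02,0,0,0],[0,0,-0.03,0,0,0],[0,0,-0.03,0,0,0],[0,0,0,0,0,0]]]' 0.085
python3 -c "
from h import *
x,y=pen(-.225,0)
go(x,y,.07,12)"
```

```text
clock: 11.4
eef_pos: [0.618, 0.0941, 0.0577]
tool_rot: [0.629, 0.777, 0.005, 0.004]
ft_force: [-0.3, -0.0, -0.2]
grip_width: 0.0853
t 11.4 p [0.618  0.0941 0.0577] pen -0.1191 0.0028 F [-0.3 -0.  -0.2] w 0.0853
shift(now axes) [ 0.1059 -0.0027 -0.0123] shift(final axes) [ 0.1059 -0.0028 -0.0123] turn deg [ 0.66 -0.02  0.  ]
```

```bash
python3 -m jog '[[[0.035,-0.001,0,0.7,0,0],[0.035,-0.001,0,0,0,0],[0.035,0,0,0,0,0],[0,0,0,0,0,0],[0,0,0,0,0,0],[0,0,0.03,0,0,0],[0,0,0.025,0,0,0],[0,0,0,0,0,0]]]' 0.02
python3 -c "
from h import *
x,y=pen(-.222,.001)
go(x,y,-.012,12)"
```

```text
clock: 12.4
eef_pos: [0.5906, 0.1932, -0.007]
tool_rot: [0.632, 0.775, -0.005, -0.003]
ft_force: [-1.1, -0.0, -0.1]
grip_width: 0.0199
t 12.4 p [ 0.5906  0.1932 -0.007 ] pen -0.2217 -0.0033 F [-1.1 -0.  -0.1] w 0.0199
shift(now axes) [0.0003 0.0044 0.005 ] shift(final axes) [0.0003 0.0043 0.005 ] turn deg [-0.64  0.12 -0.36]
```

```bash
python3 -m jog '[[[0,0.005,0.004,-0.6,0,-0.3],[0,0,0,0,0,0],[-0.015,0,0,0,0,0],[-0.015,0,0,0,0,0],[-0.015,0,0,0,0,0],[-0.015,0,0,0,0,0],[-0.015,0,0,0,0,0],[0,0,0,0,0,0]]]'
python3 -c "
from h import *
x,y=pen(-.222,.001)
go(x,y,-.012,12)
a=snap('side','s7.png')['pixels'][120:300,300:480];b=snap('wrist','w7.png')['pixels']
cv2.imwrite('pics/c7.png',np.hstack([cv2.resize(a,(400,400)),b[:,120:520]])[:,:,::-1])"
```

```text
clock: 13.4
eef_pos: [0.615, 0.1143, -0.0077]
tool_rot: [0.631, 0.776, 0.002, 0.002]
ft_force: [1.3, 0.2, -0.1]
grip_width: 0.0202
t 13.4 p [ 0.615   0.1143 -0.0077] pen -0.1395 0.0041 F [ 1.3  0.2 -0.1] w 0.0202
shift(now axes) [ 0.0825 -0.0035  0.0042] shift(final axes) [ 0.0825 -0.0031  0.0043] turn deg [ 0.3   0.06 -0.23]
```

View pics/c7.png

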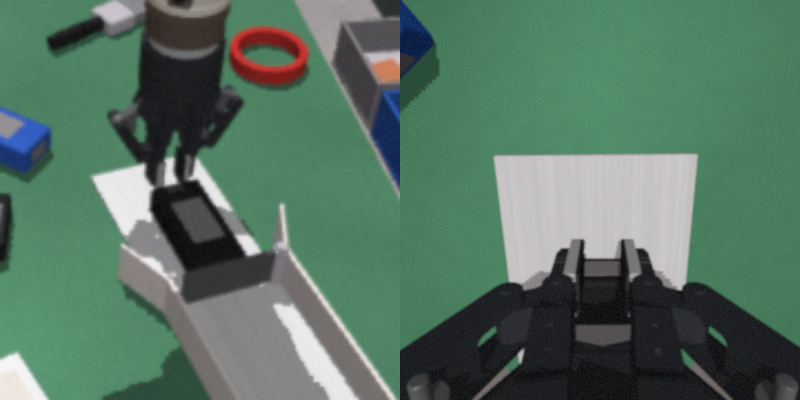

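The push is working: the brick lies straight on the deck with its nose at the gate, at about (215,270) in the left panel. I'll continue in stages.

```bash
python3 -m jog '[[[-0.015,-0.002,0,0,0,0],[-0.015,0,0,0,0,0],[-0.015,0,0,0,0,0],[-0.015,0,0,0,0,0],[-0.015,0,0,0,0,0]]]'
python3 -c "
from h import *
x,y=pen(.125,0)
go(x,y,-.009,12)"
```

```text
clock: 14.12
eef_pos: [0.6285, 0.0411, -0.0075]
tool_rot: [0.628, 0.778, 0.003, 0.0]
ft_force: [-0.8, 3.8, 0.8]
grip_width: 0.0199
t 14.12 p [ 0.6285  0.0411 -0.0075] pen -0.0651 0.0021 F [-0.8  3.8  0.8] w 0.0199
shift(now axes) [-0.1901 -0.0025  0.0008] shift(final axes) [-0.1901 -0.0021  0.0015] turn deg [ 0.31 -0.2   0.12]
```

```bash
python3 -m jog '[[[-0.015,-0.001,0,0,0,0],[-0.015,0,0,0,0,0],[-0.015,0,0,0,0,0],[-0.015,0,0,0,0,0],[-0.015,0,0,0,0,0]]]'
python3 -c "
from h import *
x,y=pen(.125,0)
go(x,y,-.009,12)
a=snap('side','s8.png')['pixels'][160:340,330:510]
cv2.imwrite('pics/c8.png',cv2.resize(a,(600,600))[:,:,::-1])"
```

```text
clock: 14.75
eef_pos: [0.6441, -0.0382, -0.0076]
tool_rot: [0.629, 0.778, 0.003, 0.0]
ft_force: [-2.2, 3.7, 1.7]
grip_width: 0.0198
t 14.75 p [ 0.6441 -0.0382 -0.0076] pen 0.0157 0.0008 F [-2.2  3.7  1.7] w 0.0198
shift(now axes) [-0.1093 -0.001   0.001 ] shift(final axes) [-0.1093 -0.0008  0.0014] turn deg [ 0.3  -0.21  0.07]
```

View pics/c8.png

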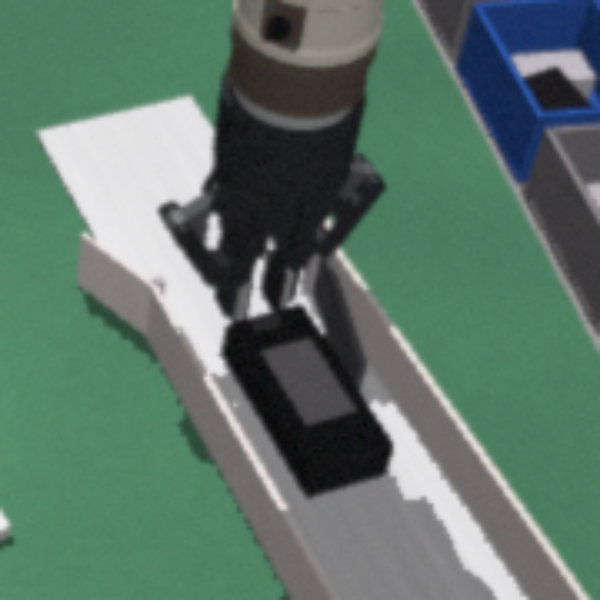

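The brick is through with the gate held open against its side. I'll push the last 110 mm.

```bash
python3 -m jog '[[[-0.015,0,0,0,0,0],[-0.015,0,0,0,0,0],[-0.015,0,0,0,0,0],[-0.015,0,0,0,0,0],[-0.015,0,0,0,0,0],[-0.015,0,0,0,0,0],[-0.012,0,0,0,0,0],[0,0,0,0,0,0]]]'
python3 -c "
from h import *
x,y=pen(.125,0)
go(x,y,-.009,12)"
```

```text
clock: 15.8
eef_pos: [0.6671, -0.1478, -0.0078]
tool_rot: [0.63, 0.777, 0.002, 0.001]
ft_force: [-0.2, 0.1, 0.3]
grip_width: 0.0201
t 15.8 p [ 0.6671 -0.1478 -0.0078] pen 0.1277 0.0006 F [-0.2  0.1  0.3] w 0.0201
shift(now axes) [ 0.0027 -0.0006  0.0012] shift(final axes) [ 0.0027 -0.0006  0.0012] turn deg [ 0.31 -0.05 -0.08]
```

```bash
python3 -m jog '[[[0.006,0,0,0,0,0],[0,0,-0.02,0,0,0],[0,0,-0.03,0,0,0],[0,0,-0.03,0,0,0],[0,0,-0.03,0,0,0],[0.05,0,-0.03,0,0,0],[0.05,0,0,0,0,0],[0.05,0,0,0,0,0],[0.05,0,0,0,0,0],[0.05,0,0,0,0,0],[0,0,0,0,0,0],[0,0,0,0,0,0]]]'
python3 -c "
from h import *
go(.6,.2,.1,12)
a=snap('side','s9.png')['pixels'][160:400,330:570]
cv2.imwrite('pics/c9.png',cv2.resize(a,(600,600))[:,:,::-1])"
```

```text
clock: 17.3
eef_pos: [0.61, 0.1105, 0.1326]
tool_rot: [0.629, 0.777, -0.002, 0.005]
ft_force: [-0.3, -0.3, 0.5]
grip_width: 0.0197
t 17.3 p [0.61   0.1105 0.1326] pen -0.1368 -0.0016 F [-0.3 -0.3  0.5] w 0.0197
shift(now axes) [0.09   0.0088 0.0317] shift(final axes) [0.0896 0.0088 0.0326] turn deg [0.12 0.57 0.05]
```

View pics/c9.png

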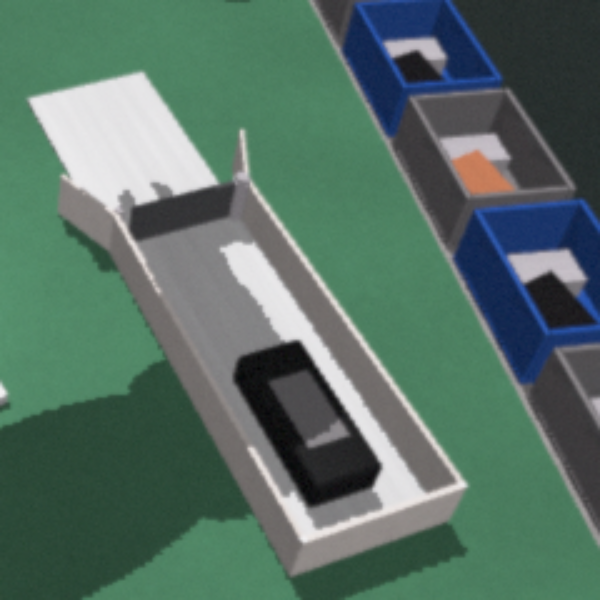

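```bash
python3 -c "
from h import *
c=ld('s9.png')
P=[(237,360),(302,345),(380,465),(312,485)]
q=np.array([(lambda r:[r@PX,r@PY])(w(c,330+u/2.5,160+v/2.5,.034)[:2]-O) for u,v in P]);print(q.round(3),q.mean(0))
print(bot.get_obs()['joint_vel'])
bot.job_done()"
```

```text
[[ 0.142 -0.025]
 [ 0.146  0.026]
 [ 0.246  0.025]
 [ 0.245 -0.025]] [1.94684163e-01 1.28150245e-04]
[-0.02262693  0.00374722  0.00582093  0.00230619  0.00286647  0.00102239]
the job is handed in; nothing more can be done
```

The larger brick is in the pen with the gate shut behind it, and I've handed the job in at about 17 s on the robot's clock. I set it down on the open deck first, then pushed it through the gate with the partly closed fingers.

**Final check:** The last side picture shows the brick flat, with its centre about 195 mm past the gate line and within 1 mm of the pen's middle line. The gate is across the gateway. The arm was clear, about 140 mm in front of the gate line and well above the deck. It was nearly at rest, with the base joint still at 0.02 rad/s. I gave no command near the small brick, but I didn't measure its position again at the end.

**What went wrong along the way:**
- **Missed grasp:** the first grasp closed on nothing. Both cameras put the real fingertips about 30 mm short of the reported TCP, so I went lower and the second grasp held.
- **Force spike:** when I tested whether the brick was on the deck, one downward step briefly read about 87 N vertically (about 92 N in all) at the wrist. That is under the 120 N limit, and the force went away on the next step. I judged the 40 N body limit not to apply, because the load went through the gripped brick, but I couldn't check that directly.
- **Picture budget:** I viewed 11 pictures, one over the budget of 10.

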